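# Press the green tub's lid home on the sprung stand

## Task

Seal the tub with the green lid: take the hand press with the orange handle and broad flat foot, and push it squarely down on the middle of the green lid until the sprung plate under the tub bottoms out. Then lift it off and leave the press standing upright in the middle of the round black rubber mat.

Things in the scene. Friction and masses are not known exactly. Their poses are not given: they have to be found in the camera images.
- broad_press_mid (a point): Hand press to use, standing on the bench: about 0.3 kg, 84 mm tall, flat round steel foot 70 mm across and 12 mm thick, straight round orange handle 32 mm across (grip from any side). Point: on its axis, half-way up, 42 mm above the foot's underside, 30 mm above the foot's top; z up along the handle. A press with a blue handle and narrow 40 mm foot is not wanted.
- green_lid_top (a point): Centre of the top of the flat round green lid (102 mm across) of a white tub, which is fixed on a 130 mm square sprung plate in a grey stand 150 mm square, fixed to the bench. 100 mm above the bench at rest; goes down with the plate; z up. A like stand with a red-lidded tub is not wanted.
- green_plate (a joint): How far the sprung plate with the green-lidded tub has been pushed down, in m: 0 at rest (up), 0.012 at its bottom stop. It starts to move at about 4 N and reaches the stop at about 12.5 N; it springs back up when let go and always stays level.
- mat_top (a point): Centre of the top of the round black rubber mat, 110 mm in diameter and 6 mm thick, fixed flat on the bench; z points up.

How it is judged:
By the outcome, as a careful person would: the job done as asked, in the order asked, and still so for the second after the job is handed in, with the robot touching nothing.
It also fails if it takes over 51 s, if anything falls off the work surface, if the arm or the gripper's body presses on something with over 40 N, if the wrist force passes 120 N, or if a joint passes its speed limit or range.

## Robot

A 6-joint arm with a two-finger parallel gripper is mounted at the origin on the work surface. World frame = base frame: x ahead of the robot, y to its left, z up, the work surface at z = 0. Lengths are in mm, angles in rad, forces in N, time in s.
With the tool pointing down it reaches from about 350 to 725 mm from the base axis. Payload 6 kg.
Tool frame: the origin (TCP) lies at the very end of the fingers, on their centre line; the grasp point (between the pads) lies 19 mm behind it (r.grip_depth is the distance from the TCP to the grasp point, in mm); y points along the fingers, x is the direction in which the jaws open and shut, and the axes are right-handed (so a half turn about y gives the same grasp; the last joint's range is limited). The gripper opens to 85 mm and grips with 20 to 120 N. Pads are 22 mm wide; open, the fingers measure 114 mm over their backs; the gripper's body (76 mm by 85 mm) begins 54 mm behind the grasp point. The pads swing forward as they close: fully open they stand 13 mm farther back than shut.
Start: joints at [1.536, 0.04, 0.085, 0, -1.615, -0.334], TCP at [216.271, 559.643, 231.261] pointing down, gripper open.
Joint ranges: [-2.56, 2.56], [-1.29, 2.01], [-1.08, 1.49], [-3.29, 1.98], [-2.81, -0.18], [-2.99, 2.99]. Speed limits (rad/s): [2.57, 2.57, 3.01, 3.14, 3.14, 3.14].

## Interface

Orientations are given as a 3x3 rotation matrix whose columns are the frame's x, y, z axes.
In Python, from workcell import r gives the robot as it stands.
- The arm moves only by the tool drive_tool, never from a script. Its argument "series" is a list that holds one entry, the list of rows, each a list of 4 numbers: the shift along the tool's x, y, z in m, then the turn about the tool's y in rad. A call has exactly 5 rows; each row shifts and turns the pose as measured when the row begins, along the tool's axes as they then stand; what a row does not reach is not made up. A row lasts 1/8 s, in which the tool goes at most 62.5 mm and 10.7 degrees, less where a joint would pass 70% of its speed; a pose out of reach is approached as far as the arm can. A call is refused whole if a number of a shift passes 0.0625 or a number of a turn 0.188, either way. A call with a gripper value outside its range is refused whole. "claw" is the opening, from -1 (shut) to 1 (fully open), set as the call begins (left out, the last holds). The fingers move at their own pace and stop on an object; the grip force is fixed at half the most. Time passes only in rows, so rows that do not move let the fingers close, or fill a call up. It gives the time, the measured TCP pose, the force and the opening at its end, in the units of the state.
- r.read_state(): the state, without advancing time (a new reading comes with each control period).
- r.snapshot(name): name is "side" or "top" or "wrist"; returns a dict with "img" (480x640x3 uint8, red, green, blue), "K" (3x3 intrinsics, pixels), "D" ([k1, k2, p1, p2, k3] as OpenCV has them; the pictures are not rectified), "position" and "rotation" of the camera in the world. Camera axes: x right, y down, z forward; pixel columns grow to the right and rows downward; lengths in mm; the calibration is good to about 2 mm. A picture is of the moment at which its call begins. There is no depth.
- r.close_job(): hands the job in, once; it reports no verdict.
Trained networks look in a picture, given as the dict that the camera call returned (one of the last four; its "shot" number tells which), for a name from the list of things; names that differ only in an ending like _2 or _b are one class to them, and where a whole thing is asked for, a point or a joint stands for the part that bears it (a point fixed in the world has none). Each returns a list of dicts, best first, with "p" (0 to 1); they miss things now and then, are a little off and sometimes report something else, mostly with a low value. They report only what shows in the picture. A call takes as long as a camera call.
- r.masks_of(picture, name): "region" (480x640 bool, what is visible of it) and "position" ([column, row] in pixels, amid what is visible of it).
The state is a dict: "time_s": time; "qpos": joint angles; "qvel": joint speeds; "joint_torque": joint torques, N m; "ee_pos": TCP position; "ee_rot": TCP orientation; "contact_force": force on the tool from outside, world axes, zero at the start; "ft_torque": the same for the moment, N m; "finger_gap": opening from 0.0 (shut) to 1.0 (fully open).
Only numpy, scipy, OpenCV 4.12 (cv2) and the standard library are available. Lean on these libraries where they do the work, as an engineer would, in place of code of your own. Each camera call takes 0.05 s, during which the arm holds its last target.

## Working session

There is one attempt and no reset: what is moved stays moved. The work goes in short steps, Python scripts to look and compute and a tool call to move; the robot and the scene stay as the last step left them, time stands still between calls to the robot, and variables do not carry over. Pictures are saved under pics/ and viewed, and the job is handed in when it is done.

Besides the shell and the picture viewer there is one more tool, called by a JSON object that holds its "op" and its "data". drive_tool: Moves the arm, as the interface text tells. Its arguments: {"type":"object","properties":{"series":{"type":"array"},"claw":{"type":"number"}},"required":["series"]}

```bash
mkdir -p pics; ls
cat > h.py <<'E'
import numpy as np, cv2
from workcell import r
def snap(n,f):
    p=r.snapshot(n); cv2.imwrite('pics/'+f,p['img'][:,:,::-1]); return p
def ray(p,uv):
    u=cv2.undistortPoints(np.array([[uv]],float),np.array(p['K']),np.array(p['D']))[0,0]
    d=np.array(p['rotation'])@np.array([u[0],u[1],1]); return np.array(p['position']),d
def atz(p,uv,z):
    o,d=ray(p,uv); return o+d*(z-o[2])/d[2]
def proj(p,X):
    R=np.array(p['rotation']);t=-R.T@np.array(p['position'])
    return cv2.projectPoints(np.array(X,float).reshape(-1,3),cv2.Rodrigues(R.T)[0],t,np.array(p['K']),np.array(p['D']))[0].reshape(-1,2)
E
python3 - <<'E'
from h import *
s=r.read_state();print(s)
for n in('top','side'):
    p=snap(n,n+'0.png');print(n,p['position'],p['rotation'])
    for k in('broad_press_mid','green_lid_top','mat_top','green_plate'):
        try:
            for m in r.masks_of(p,k)[:2]:
                ys,xs=np.nonzero(m['region']);print(k,round(m['p'],2),m['position'],xs.min(),xs.max(),ys.min(),ys.max(),len(xs))
        except Exception as e: print(k,e)
E
```

```text
pics
{'time_s': 0.0, 'qpos': array([ 1.53571871e+00,  4.08362664e-02,  8.37812614e-02, -4.73596991e-04,
       -1.61548923e+00, -3.33725478e-01]), 'qvel': array([-0.00075631, -0.00105219, -0.00026226, -0.00035284,  0.00134282,
        0.00092977]), 'joint_torque': array([-8.51218761e-05, -3.68195486e+01,  3.47424030e+01,  6.93253264e+00,
       -5.26757605e-03,  1.00168556e-06]), 'ee_pos': array([216.08656319, 559.38117631, 230.2467944 ]), 'ee_rot': array([[-3.60479437e-01, -5.34132887e-04,  9.32767007e-01],
       [-9.32765411e-01, -1.73023986e-03, -3.60479811e-01],
       [ 1.80645478e-03, -9.99998360e-01,  1.25495207e-04]]), 'contact_force': array([-0.903316  ,  0.20602592, -0.29721332]), 'ft_torque': array([-0.00262739, -0.02417308, -0.04254315]), 'finger_gap': 0.9996818001562097}
top [474.94076341  18.44616075 852.5876226 ] [[ 0.0274711  -0.9962294   0.08229411]
 [-0.99901742 -0.03022548 -0.03241317]
 [ 0.03477834 -0.08132283 -0.99608085]]
broad_press_mid 0.86 [180.6, 312.1] 158 198 292 329 1190
green_lid_top 0.59 [228.8, 190.0] 189 270 148 226 4856
mat_top 0.93 [418.6, 288.4] 392 447 262 318 2490
green_plate 0.8 [228.3, 186.9] 188 271 149 227 4906
side [ 228.33457313 -475.78805174  712.10369284] [[ 0.85170143 -0.39756103  0.34139404]
 [-0.52399808 -0.63923337  0.56285585]
 [-0.00553909 -0.65827496 -0.75275719]]
broad_press_mid 0.78 [227.7, 209.3] 213 245 182 225 948
green_lid_top 0.94 [337.1, 182.9] 302 376 150 213 3096
mat_top 0.93 [363.6, 369.7] 332 397 336 396 3157
green_plate 0.77 [338.4, 184.4] 302 378 151 214 3050
```

View pics/top0.png

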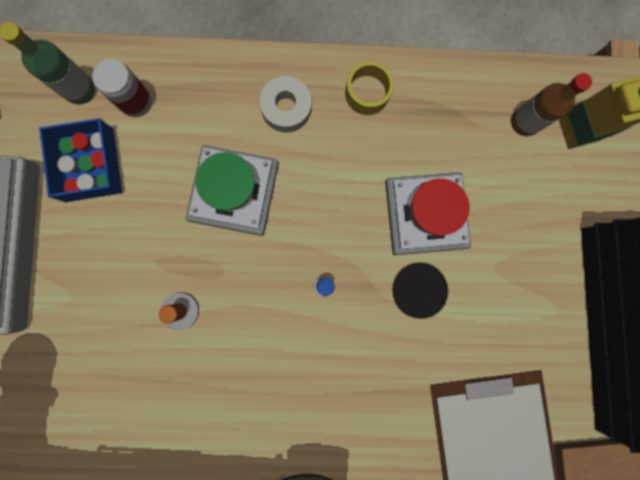

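View pics/side0.png

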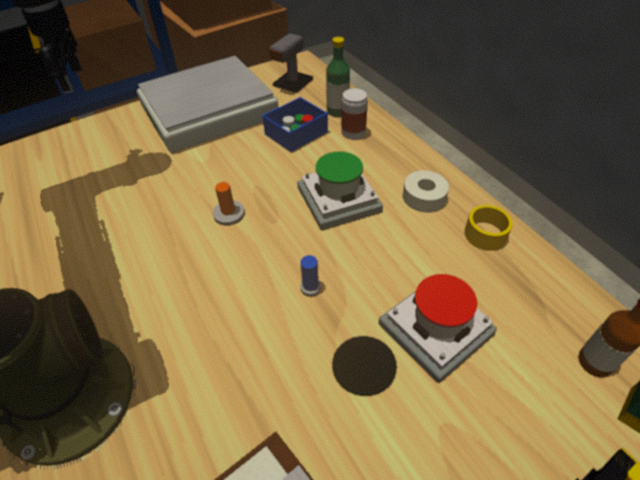

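```bash
python3 - <<'E'
from h import *
def ell(mask):
    c=max(cv2.findContours(mask.astype(np.uint8),0,cv2.CHAIN_APPROX_NONE)[0],key=cv2.contourArea)
    return cv2.fitEllipse(cv2.convexHull(c))
for n in('top','side'):
    p=r.snapshot(n); im=p['img'].astype(int);R,G,B=im[...,0],im[...,1],im[...,2]
    g=(G>1.7*R)&(G>60)&(G>1.4*B); lab=cv2.connectedComponents(g.astype(np.uint8))[1]
    uv={'top':(225,181),'side':(340,168)}[n]
    e=ell(lab==lab[uv[1],uv[0]]);print(n,'lid',e,atz(p,e[0],100))
    m=r.masks_of(p,'mat_top')[0]; e=ell(m['region']);print('mat',e,atz(p,e[0],6))
    dk=(im.sum(2)<110);lab=cv2.connectedComponents(dk.astype(np.uint8))[1]
    uv=np.round(e[0]).astype(int); e=ell(lab==lab[uv[1],uv[0]]);print('mat dark',e,atz(p,e[0],6))
    b=r.masks_of(p,'broad_press_mid')[0]; print(b['p'])
    c0=np.array(b['position']).astype(int)
    # fit: hull of two discs model vs mask (foot & handle) 
    from scipy.optimize import minimize
    reg=b['region']
    t=np.linspace(0,2*np.pi,40,endpoint=False)
    def sil(xy):
        out=np.zeros(reg.shape,np.uint8)
        for (rad,z0,z1) in((35,0,12),(16,12,84)):
            P=np.vstack([np.c_[xy[0]+rad*np.cos(t),xy[1]+rad*np.sin(t),np.full(40,z)] for z in(z0,z1)])
            q=proj(p,P)*16
            cv2.fillConvexPoly(out,cv2.convexHull(q.astype(np.int32).reshape(-1,1,2)),1,shift=4)
        return out>0
    x0=atz(p,b['position'],30)[:2]
    best=max((( (s:=sil(x0+[dx,dy]))&reg).sum()/(s|reg).sum(),*(x0+[dx,dy])) for dx in range(-24,25,2) for dy in range(-24,25,2))
    best=max((( (s:=sil(np.array(best[1:])+[dx,dy]))&reg).sum()/(s|reg).sum(),*(np.array(best[1:])+[dx,dy])) for dx in np.arange(-3,3.1,.5) for dy in np.arange(-3,3.1,.5))
    print('press',best)
    v=p['img'].copy(); s=sil(best[1:]).astype(np.uint8)
    cs=cv2.findContours(s,0,cv2.CHAIN_APPROX_NONE)[0]; cv2.drawContours(v,cs,-1,(255,0,255),1)
    v=v[c0[1]-50:c0[1]+50,c0[0]-50:c0[0]+50]; cv2.imwrite(f'pics/c_{n}.png',cv2.resize(v,(500,500))[:,:,::-1])
s=r.read_state();print(s['ee_pos'],s['time_s'])
E
python3 -c "
import cv2;cv2.imwrite('pics/c.png',cv2.resize(cv2.hconcat([cv2.imread('pics/c_top.png'),cv2.imread('pics/c_side.png')]),(800,400)))"
```

```text
top lid ((224.7892303466797, 181.12313842773438), (56.499942779541016, 57.85322952270508), 105.41070556640625) [635.18060965 160.54946885 100.        ]
mat ((419.74652099609375, 290.1382751464844), (55.57400894165039, 57.64738082885742), 142.41061401367188) [ 454.92378273 -204.99594142    6.        ]
mat dark ((419.79254150390625, 290.1142272949219), (52.240928649902344, 53.586673736572266), 144.09056091308594) [ 454.97232047 -205.08517537    6.        ]
0.68
press (np.float64(0.9418789808917197), np.float64(405.20146856227467), np.float64(253.18711510878148))
side lid ((338.96917724609375, 167.0068817138672), (30.278005599975586, 45.77847671508789), 90.48104095458984) [634.85842932 154.54166805 100.        ]
mat ((364.34747314453125, 365.6767883300781), (59.28315734863281, 66.33943176269531), 103.14582061767578) [ 454.60536683 -211.55646866    6.        ]Traceback (most recent call last):
  File "<stdin>", line 12, in <module>
  File "<stdin>", line 4, in ell
cv2.error: OpenCV(4.12.0) /io/opencv/modules/imgproc/src/shapedescr.cpp:361: error: (-201:Incorrect size of input array) There should be at least 5 points to fit the ellipse in function 'fitEllipseNoDirect'

[ WARN:0@0.028] global loadsave.cpp:275 findDecoder imread_('pics/c_side.png'): can't open/read file: check file path/integrity
Traceback (most recent call last):
cv2.error: OpenCV(4.12.0) /io/opencv/modules/core/src/matrix_operations.cpp:64: error: (-215:Assertion failed) src[i].dims <= 2 && src[i].rows == src[0].rows && src[i].type() == src[0].type() in function 'hconcat'
```

{"op": "drive_tool", "data": {"series": [[[0.036,0,0.048,0],[0.036,0,0.048,0],[0.036,0,0.048,0],[0.036,0,0.048,0],[0.036,0,0.048,0]]], "claw": 1}}

```text
time_s: 1.38
ee_pos: [377.4, 300.6, 230.2]
ee_rot: [[-0.354, 0.0, 0.935], [-0.935, -0.002, -0.354], [0.002, -1.0, 0.001]]
contact_force: [0.3, 0.4, 0.4]
finger_gap: 1.003
```

Run:
```python
from h import *
p=snap('wrist','w1.png');print(p['position'],p['rotation']);s=r.read_state();print(s['ee_pos'],s['ee_rot'],s['qpos'],s['time_s'])
for k in('broad_press_mid','green_lid_top','mat_top'):
    for m in r.masks_of(p,k)[:2]:
        ys,xs=np.nonzero(m['region']);print(k,round(m['p'],2),m['position'],xs.min(),xs.max(),ys.min(),ys.max(),len(xs))
```

```text
[455.5872784  270.96156852 372.7835775 ] [[-0.35278805 -0.88629992 -0.30002175]
 [-0.93570118  0.33483728  0.11111842]
 [ 0.00197422  0.31993196 -0.94743847]]
[380.10592641 295.87818158 231.19001535] [[-0.35801053  0.00195023  0.93371551]
 [-0.93371507 -0.00304924 -0.358004  ]
 [ 0.00214893 -0.99999345  0.00291262]] [ 1.08411595 -0.27881394 -0.20800427  0.00315822 -1.64338873  0.12077255] 1.425
broad_press_mid 0.72 [351.0, 161.3] 322 389 126 195 3693
```

View pics/w1.png

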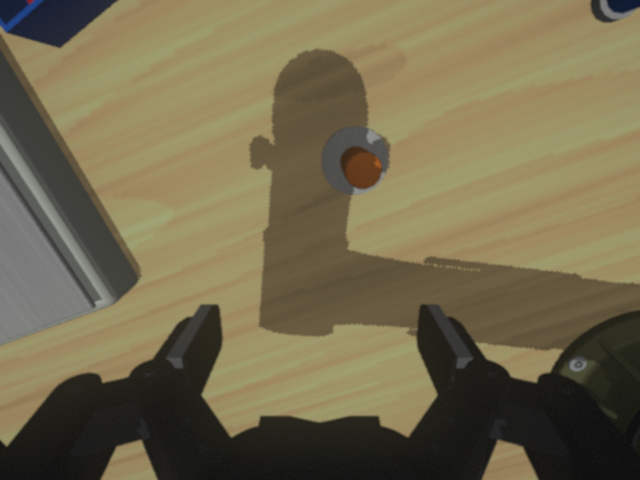

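```bash
cat >> h.py <<'E'
t_=np.linspace(0,2*np.pi,60,endpoint=False)
def sil(p,xy,zb=0,shape=(480,640)):
    out=np.zeros(shape,np.uint8)
    for (rad,z0,z1) in((35,0,12),(16,12,84)):
        P=np.vstack([np.c_[xy[0]+rad*np.cos(t_),xy[1]+rad*np.sin(t_),np.full(60,z+zb)] for z in(z0,z1)])
        q=np.round(proj(p,P)*16).astype(np.int32)
        cv2.fillConvexPoly(out,cv2.convexHull(q.reshape(-1,1,2)),1,shift=4)
    return out>0
def fitpress(p,reg,zb=0,x0=None):
    ys,xs=np.nonzero(reg)
    x=atz(p,(xs.mean(),ys.mean()),zb+25)[:2] if x0 is None else np.array(x0)
    sc=0
    for rg,st in((30,3),(4,.5)):
        sc,dx,dy=max((((s:=sil(p,x+[dx,dy],zb))&reg).sum()/(s|reg).sum(),dx,dy) for dx in np.arange(-rg,rg+.1,st) for dy in np.arange(-rg,rg+.1,st))
        x=x+[dx,dy]
    return sc,x
def draw(p,xy,f,zb=0,w=60):
    v=p['img'].copy(); s=sil(p,xy,zb).astype(np.uint8)
    cv2.drawContours(v,cv2.findContours(s,0,cv2.CHAIN_APPROX_NONE)[0],-1,(255,0,255),1)
    ys,xs=np.nonzero(s);y,x=int(ys.mean()),int(xs.mean())
    v=v[max(0,y-w):y+w,max(0,x-w):x+w]; cv2.imwrite('pics/'+f,cv2.resize(v,(480,480))[:,:,::-1])
def ell(mask):
    c=max(cv2.findContours(mask.astype(np.uint8),0,cv2.CHAIN_APPROX_NONE)[0],key=cv2.contourArea)
    return cv2.fitEllipse(cv2.convexHull(c))
E
python3 - <<'E'
from h import *
p=r.snapshot('wrist');m=r.masks_of(p,'broad_press_mid')[0];a=fitpress(p,m['region']);print(a);draw(p,a[1],'d1.png')
p=r.snapshot('side');m=r.masks_of(p,'broad_press_mid')[0];b=fitpress(p,m['region']);print(b,m['p'])
s=r.read_state();print(s['ee_pos'],s['time_s'],p['position'])
d=np.r_[a[1],45-19-0]-s['ee_pos'];print(d,s['ee_rot'].T@d)
E
```

```text
(np.float64(0.9686192468619247), array([405.68774175, 249.21629729]))
(np.float64(0.9320197044334976), array([406.73836312, 249.37049678])) 0.74
[376.25151026 303.15959439 229.62652669] 1.775 [ 228.33457313 -475.78805174  712.10369284]
[  29.43623149  -53.9432971  -203.62652669] [ 39.43509838 203.77863798  46.46797951]
```

View pics/d1.png

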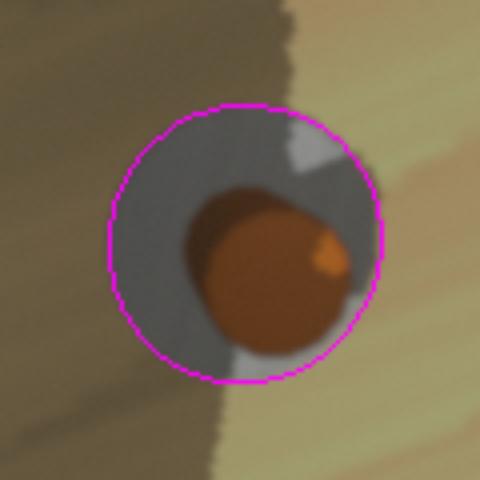

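Run:
```python
from h import *
for i in range(4):
    s=r.read_state();print(s['ee_pos'],s['qpos'],s['time_s'])
p=r.snapshot('wrist');print(p['position']);m=r.masks_of(p,'broad_press_mid')[0];a=fitpress(p,m['region']);print(a)
s=r.read_state();print(s['ee_pos'])
d=np.r_[a[1],30]-s['ee_pos'];print(d,s['ee_rot'].T@d)
```

```text
[376.25151026 303.15959439 229.62652669] [ 1.09780553e+00 -2.72976958e-01 -2.05387690e-01  9.77913732e-04
 -1.64137844e+00  1.11928798e-01] 1.775
[376.25151026 303.15959439 229.62652669] [ 1.09780553e+00 -2.72976958e-01 -2.05387690e-01  9.77913732e-04
 -1.64137844e+00  1.11928798e-01] 1.775
[376.25151026 303.15959439 229.62652669] [ 1.09780553e+00 -2.72976958e-01 -2.05387690e-01  9.77913732e-04
 -1.64137844e+00  1.11928798e-01] 1.775
[376.25151026 303.15959439 229.62652669] [ 1.09780553e+00 -2.72976958e-01 -2.05387690e-01  9.77913732e-04
 -1.64137844e+00  1.11928798e-01] 1.775
[454.55401494 273.79657977 372.18719552]
(np.float64(0.9602822053828064), array([405.2530684 , 249.55166846]))
[376.26905462 303.12089914 229.63870374]
[  28.98401378  -53.56923068 -199.63870374] [ 39.24872396 199.79557809  45.89784533]
```

{"op": "drive_tool", "data": {"series": [[[0.02,0,0.023,0],[0.019,0,0.023,0],[0,0.04,0,0],[0,0.04,0,0],[0,0,0,0]]], "claw": 1}}

```text
time_s: 2.5
ee_pos: [405.0, 252.1, 148.0]
ee_rot: [[-0.347, -0.0, 0.938], [-0.938, -0.004, -0.347], [0.003, -1.0, 0.001]]
contact_force: [-1.1, -0.1, 1.1]
finger_gap: 1.003
```

Run:
```python
from h import *
p=snap('wrist','w2.png');m=r.masks_of(p,'broad_press_mid')
if m: a=fitpress(p,m[0]['region']);print(a,m[0]['p']);draw(p,a[1],'d2.png')
s=r.read_state();print(s['ee_pos'],p['position'])
d=np.r_[405.4,249.4,30]-s['ee_pos'];print(d,s['ee_rot'].T@d)
```

```text
(np.float64(0.9405405405405406), array([406.45857607, 249.54418278])) 0.6
[406.57119259 253.20376668 152.03336104] [483.48162394 223.3123996  290.52089563]
[  -1.17119259   -3.80376668 -122.03336104] [  4.2281622  122.02466323  -0.29282778]
```

View pics/w2.png

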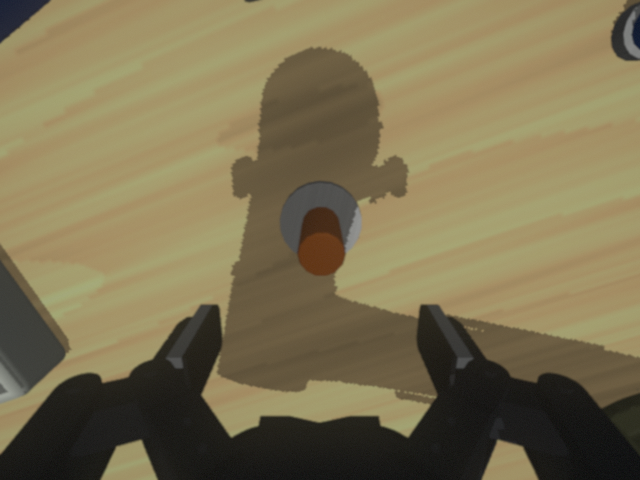

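{"op": "drive_tool", "data": {"series": [[[0.003,0.04,0,0],[0,0.04,0,0],[0,0.035,0,0],[0,0,0,0],[0,0,0,0]]], "claw": 1}}

```text
time_s: 3.22
ee_pos: [411.5, 257.4, 48.0]
ee_rot: [[-0.343, 0.019, 0.939], [-0.939, 0.013, -0.343], [-0.019, -1.0, 0.014]]
contact_force: [-0.7, -0.2, 1.4]
finger_gap: 1.002
```

Run:
```python
from h import *
p=snap('wrist','w3.png')
s=r.read_state();print(s['ee_pos'],p['position'],s['contact_force'])
d=np.r_[406,249.4,30]-s['ee_pos'];print(d,s['ee_rot'].T@d)
```

```text
[411.30768735 257.32412292  47.81256489] [487.28411696 226.57085256 191.57796869] [-0.12891554  0.28532917 -0.05271367]
[ -5.30768735  -7.92412292 -17.81256489] [ 9.59353547 17.60560192 -2.5015186 ]
```

View pics/w3.png

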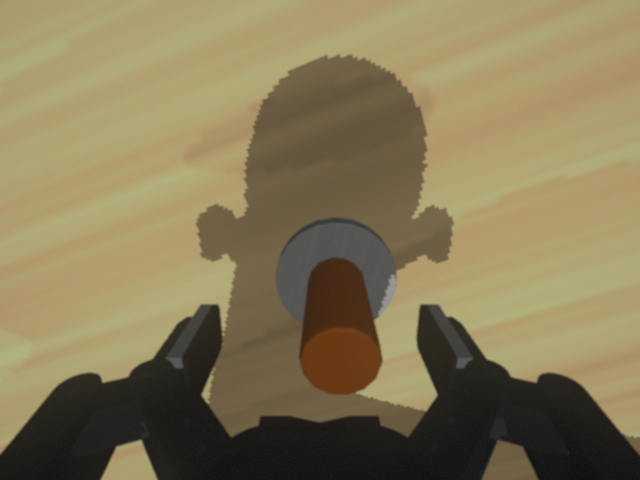

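{"op": "drive_tool", "data": {"series": [[[0.005,0,-0.001,0],[0.004,0,-0.001,0],[0,0.008,0,0],[0,0.008,0,0],[0,0,0,0]]], "claw": 1}}

```text
time_s: 3.9
ee_pos: [407.3, 250.4, 33.8]
ee_rot: [[-0.343, 0.022, 0.939], [-0.939, 0.017, -0.343], [-0.023, -1.0, 0.015]]
contact_force: [-0.3, 0.1, -0.0]
finger_gap: 0.999
```

Run:
```python
from h import *
p=snap('wrist','w4.png')
s=r.read_state();print(s['ee_pos'],s['ee_rot'][:,1],s['contact_force'])
d=np.r_[406,249.4,30]-s['ee_pos'];print(d,s['ee_rot'].T@d)
```

```text
[407.5098258  250.60239737  34.22586295] [ 0.02231936  0.017101   -0.99960462] [ 0.0393542  -0.10392116 -0.21883946]
[-1.5098258  -1.20239737 -4.22586295] [ 1.74666573  4.1699316  -1.0696169 ]
```

View pics/w4.png

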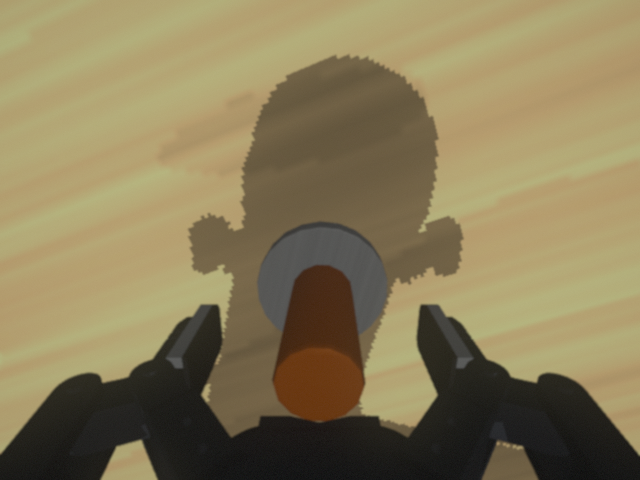

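{"op": "drive_tool", "data": {"series": [[[0.001,0.002,-0.001,0],[0,0,0,0],[0,0,0,0],[0,0,0,0],[0,0,0,0]]], "claw": -1}}

```text
time_s: 4.58
ee_pos: [406.5, 250.2, 32.7]
ee_rot: [[-0.342, 0.023, 0.939], [-0.939, 0.017, -0.343], [-0.024, -1.0, 0.016]]
contact_force: [0.1, -0.8, 0.1]
finger_gap: 0.357
```

{"op": "drive_tool", "data": {"series": [[[0,0,0,0],[0,0,0,0],[0,-0.02,0,0],[0,-0.03,0,0],[0,-0.03,0,0]]], "claw": -1}}

```text
time_s: 5.2
ee_pos: [402.2, 247.0, 109.0]
ee_rot: [[-0.343, 0.015, 0.939], [-0.939, 0.011, -0.343], [-0.016, -1.0, 0.01]]
contact_force: [0.2, -0.4, -3.8]
finger_gap: 0.361
```

Run:
```python
from h import *
p=snap('wrist','w5.png');snap('side','s5.png')
s=r.read_state();print(s['ee_pos'],s['ee_rot'],s['contact_force'],s['finger_gap'],s['time_s'])
```

```text
[403.84512259 248.3543583  112.20408201] [[-0.34283358  0.02011606  0.93918075]
 [-0.93914535  0.01576165 -0.34315825]
 [-0.02170603 -0.9996734   0.01348828]] [ 0.15006478  1.47913136 -1.61775994] 0.3600543691789583 5.3
```

View pics/w5.png

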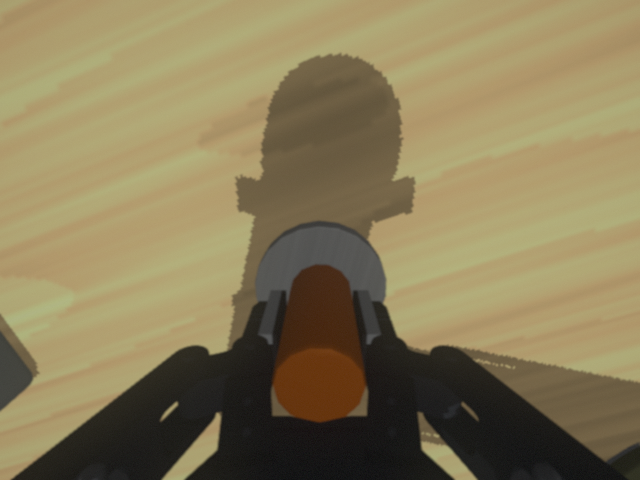

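View pics/s5.png

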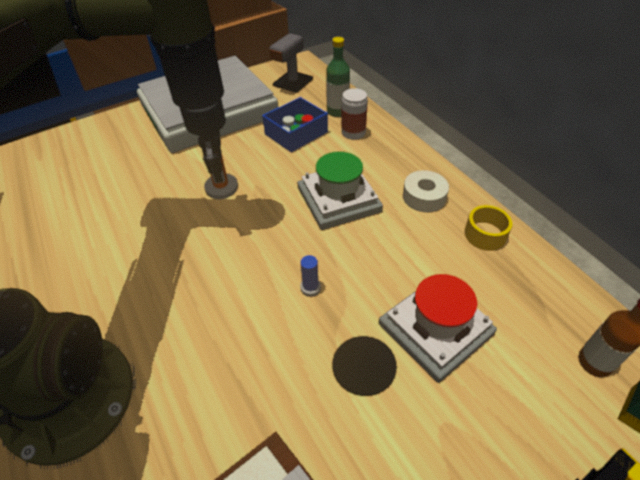

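{"op": "drive_tool", "data": {"series": [[[0,-0.04,0,0],[0,-0.04,0,0],[0.002,0,0.04,0],[0.002,0,0.045,0],[0.002,0,0.045,0]]]}}

```text
time_s: 5.92
ee_pos: [521.7, 197.6, 188.1]
ee_rot: [[-0.337, 0.013, 0.941], [-0.941, 0.015, -0.338], [-0.019, -1.0, 0.007]]
contact_force: [-0.1, 1.6, -2.2]
finger_gap: 0.36
```

Run:
```python
from h import *
p=snap('wrist','w6.png');
s=r.read_state();print(s['ee_pos'],s['ee_rot'],s['finger_gap'],s['time_s'])
im=p['img'].astype(int);R,G,B=im[...,0],im[...,1],im[...,2]
m=r.masks_of(p,'green_lid_top');print(len(m),[x['p'] for x in m])
if m:
    g=m[0]['region'];e=ell(g);print(e,atz(p,e[0],100))
g=(G>1.7*R)&(G>50)&(G>1.4*B);e=ell(g);print(e,atz(p,e[0],100),g.sum())
```

```text
[524.79209782 195.2868743  186.37124234] [[-0.33971904  0.01174424  0.94045364]
 [-0.94040164  0.01208149 -0.33985112]
 [-0.01535337 -0.99985805  0.00693999]] 0.35789195688904024 5.975
2 [0.6, 0.34]
((316.2917175292969, 56.02043914794922), (189.54954528808594, 309.62603759765625), 167.3313751220703) [637.04958834 159.52064282 100.        ]
((316.0980529785156, 46.13178634643555), (165.1510009765625, 186.97938537597656), 0.43520891666412354) [642.07133873 157.83772374 100.        ] 20033
```

View pics/w6.png

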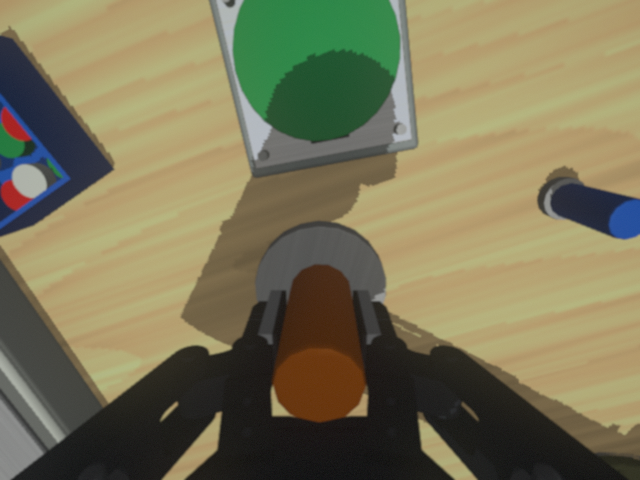

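```bash
cat >> h.py <<'E'
def lid(p,z=100,rad=51,mask=None):
    from scipy.optimize import least_squares
    im=p['img'].astype(int);R,G,B=im[...,0],im[...,1],im[...,2]
    g=((G>1.6*R)&(G>35)&(G>1.3*B)) if mask is None else mask
    c=max(cv2.findContours(g.astype(np.uint8),0,cv2.CHAIN_APPROX_NONE)[0],key=cv2.contourArea)
    c=cv2.convexHull(c)[:,0]; c=c[(c[:,1]>3)&(c[:,0]>3)&(c[:,0]<636)&(c[:,1]<476)]
    X=np.array([atz(p,q,z)[:2] for q in c])
    s=least_squares(lambda v:np.hypot(*(X-v).T)-rad,X.mean(0),loss='soft_l1')
    s2=least_squares(lambda v:np.hypot(*(X-v[:2]).T)-v[2],[*s.x,rad],loss='soft_l1')
    return s.x,s2.x,np.sqrt(2*s.cost/len(X))
E
python3 - <<'E'
from h import *
for n in('wrist','side','top'):
    p=r.snapshot(n);
    if n=='wrist': print(n,lid(p))
    else:
        m=r.masks_of(p,'green_lid_top'); k=cv2.dilate(m[0]['region'].astype(np.uint8),np.ones((9,9)))
        im=p['img'].astype(int);R,G,B=im[...,0],im[...,1],im[...,2];g=((G>1.6*R)&(G>35)&(G>1.3*B))&(k>0)
        print(n,lid(p,mask=g)); m=r.masks_of(p,'mat_top'); print('mat',lid(p,6,55,m[0]['region']))
s=r.read_state();print(s['ee_pos'],s['time_s'])
E
```

```text
wrist (array([639.56522612, 158.82380893]), array([638.40080614, 159.34871699,  49.82069439]), np.float64(0.7955990710911438))
side (array([636.18235118, 155.95081027]), array([636.80052073, 155.84390258,  49.21888956]), np.float64(1.5402251038463328))
mat (array([ 455.01331314, -209.15560089]), array([ 455.03634007, -209.16158626,   54.93034909]), np.float64(0.49880797279019173))
top (array([635.33122007, 160.65965768]), array([635.67966476, 160.50872147,  49.79328423]), np.float64(1.1371446304369415))
mat (array([ 455.82260917, -204.94968076]), array([ 455.74946829, -204.98636393,   54.71830315]), np.float64(0.3758989998238953))
[520.27835706 198.50194503 189.85313878] 6.375
```

{"op": "drive_tool", "data": {"series": [[[0,0,0.02,0],[0,0,0.02,0],[0,0,0.02,0],[0,0,0,0],[0,0,0,0]]]}}

```text
time_s: 7.0
ee_pos: [575.8, 181.1, 192.4]
ee_rot: [[-0.331, 0.017, 0.944], [-0.943, 0.019, -0.331], [-0.024, -1.0, 0.01]]
contact_force: [-0.6, 0.1, -2.5]
finger_gap: 0.36
```

Run:
```python
from h import *
p=r.snapshot('wrist');p=snap('wrist','w7.png');
s=r.read_state();print(s['ee_pos'],s['ee_rot'],s['finger_gap'],s['time_s'])
print(lid(p))
d=np.r_[lid(p)[0],165]-s['ee_pos'];print(d,s['ee_rot'].T@d)
```

```text
[575.74017419 181.10642581 192.42333544] [[-0.33061596  0.01720695  0.9436085 ]
 [-0.94346444  0.01922136 -0.33091599]
 [-0.0238315  -0.99966717  0.00987926]] 0.3577426817338393 7.1
(array([638.71974549, 159.4689643 ]), array([638.69820232, 159.32696757,  49.57285556]), np.float64(1.2197844910902542))
[ 62.9795713  -21.63746152 -27.42333544] [ 0.24566286 28.08199327 66.3173188 ]
```

View pics/w7.png

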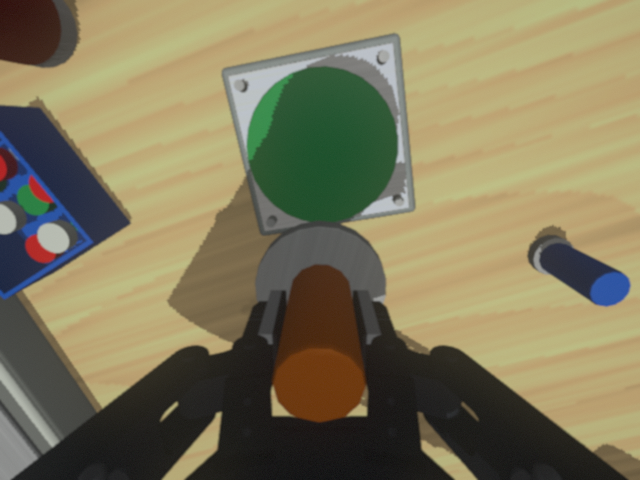

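{"op": "drive_tool", "data": {"series": [[[0,0,0.022,0],[0,0,0.022,0],[0,0,0.021,0],[0,0,0,0],[0,0,0,0]]]}}

```text
time_s: 7.72
ee_pos: [636.5, 161.4, 194.7]
ee_rot: [[-0.327, 0.019, 0.945], [-0.945, 0.021, -0.327], [-0.026, -1.0, 0.011]]
contact_force: [0.4, 0.3, -2.6]
finger_gap: 0.36
```

Run:
```python
from h import *
p=r.snapshot('wrist');p=snap('wrist','w8.png');snap('side','s8.png')
s=r.read_state();print(s['ee_pos'],s['ee_rot'],s['finger_gap'],s['time_s'])
d=np.r_[638,159,150]-s['ee_pos'];print(d,s['ee_rot'].T@d)
```

```text
[636.43626367 161.480759   194.82692537] [[-0.32639413  0.01904322  0.94504192]
 [-0.94486984  0.02116773 -0.32676125]
 [-0.02622698 -0.99959456  0.01108434]] 0.3553790617380704 7.875
[  1.56373633  -2.480759   -44.82692537] [ 3.0092749  44.78601723  1.79153551]
```

View pics/w8.png

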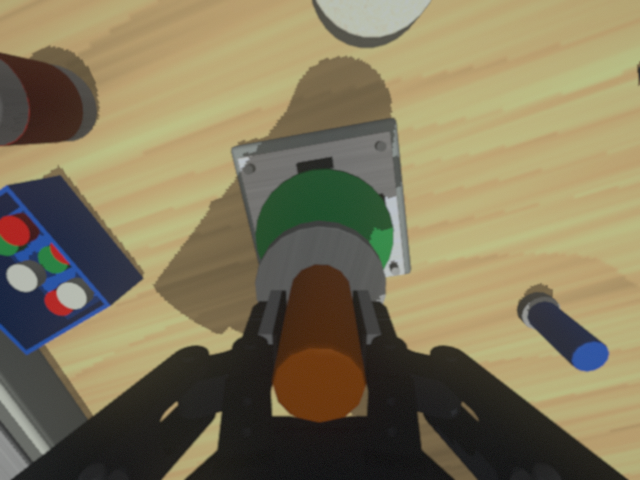

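View pics/s8.png

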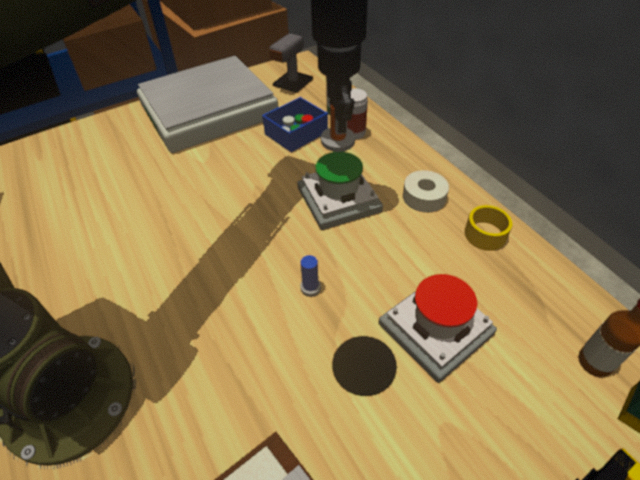

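{"op": "drive_tool", "data": {"series": [[[0.003,0,0.001,0],[0,0.013,0,0],[0,0.013,0,0],[0,0.013,0,0],[0,0,0,0]]]}}

```text
time_s: 8.5
ee_pos: [635.9, 159.3, 151.8]
ee_rot: [[-0.326, 0.017, 0.945], [-0.945, 0.021, -0.326], [-0.025, -1.0, 0.009]]
contact_force: [-0.5, 0.0, -2.4]
finger_gap: 0.356
```

Run:
```python
from h import *
p=r.snapshot('wrist');p=snap('wrist','w9.png');
s=r.read_state();print(s['ee_pos'],s['ee_rot'],s['contact_force'],s['finger_gap'],s['time_s'])
d=np.r_[638,159,132]-s['ee_pos'];print(d,s['ee_rot'].T@d)
print(lid(p))
```

```text
[636.69680322 159.39053413 153.88313843] [[-0.32563115  0.01991747  0.94528707]
 [-0.94511253  0.02164755 -0.32602714]
 [-0.02695678 -0.99956725  0.01177514]] [ 0.30108307  0.27990418 -1.63883392] 0.36041322842170137 8.6
[  1.30319678  -0.39053413 -21.88313843] [ 0.53463622 21.89117068  1.10154282]
(array([638.12041643, 158.92058797]), array([639.27313968, 158.84079015,  49.80249524]), np.float64(0.8994243954886467))
```

View pics/w9.png

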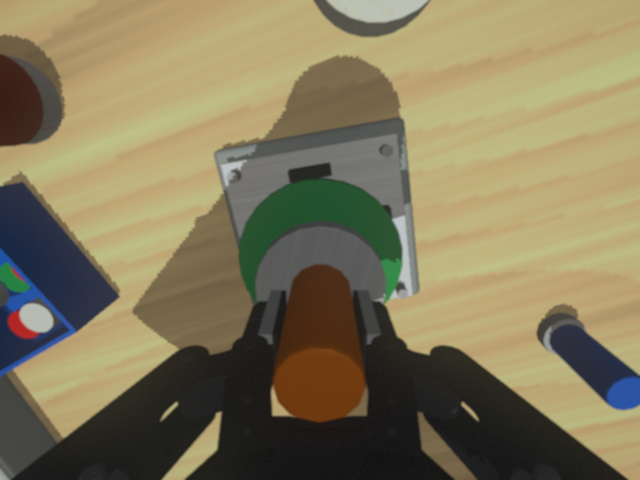

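{"op": "drive_tool", "data": {"series": [[[0.001,0.006,0.001,0],[0,0.006,0,0],[0,0.006,0,0],[0,0,0,0],[0,0,0,0]]]}}

```text
time_s: 9.22
ee_pos: [638.4, 158.6, 135.9]
ee_rot: [[-0.326, 0.022, 0.945], [-0.945, 0.022, -0.326], [-0.028, -1.0, 0.013]]
contact_force: [-0.2, 0.0, -2.6]
finger_gap: 0.362
```

Run:
```python
from h import *
p=r.snapshot('wrist');p=snap('wrist','w10.png');snap('side','s10.png')
s=r.read_state();print(s['ee_pos'],s['ee_rot'],s['contact_force'],s['finger_gap'],s['time_s'])
d=np.r_[638,159,132]-s['ee_pos'];print(d,s['ee_rot'].T@d)
v=cv2.imread('pics/s10.png')[90:240,270:470];cv2.imwrite('pics/s10c.png',cv2.resize(v,(800,600),interpolation=cv2.INTER_CUBIC))
```

```text
[638.3491471  158.63078266 135.94467101] [[-0.32555709  0.0218917   0.94526892]
 [-0.94509545  0.02250533 -0.32601856]
 [-0.02841069 -0.99950701  0.01336298]] [-0.2897648  -0.23299494 -2.7069451 ] 0.359560202577689 9.375
[-0.3491471   0.36921734 -3.94467101] [-0.12320749  3.94339226 -0.50312217]
```

View pics/s10c.png

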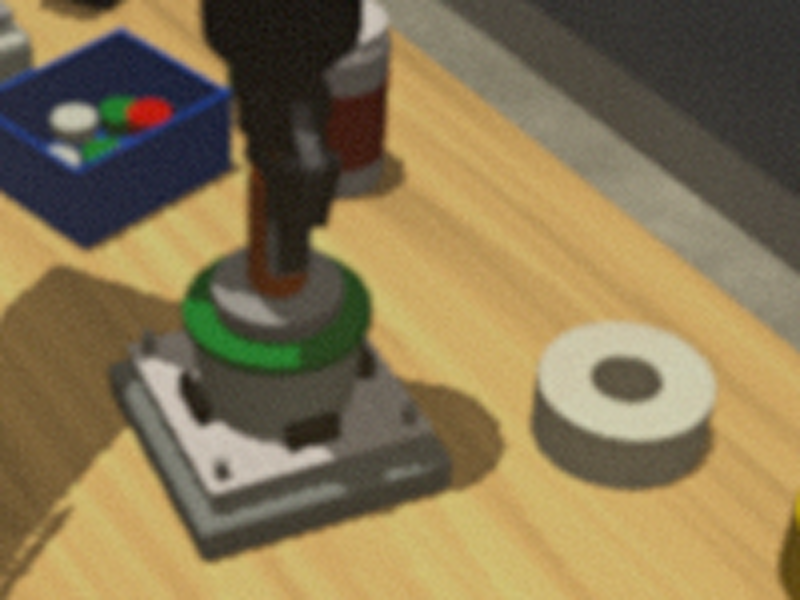

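View pics/w10.png

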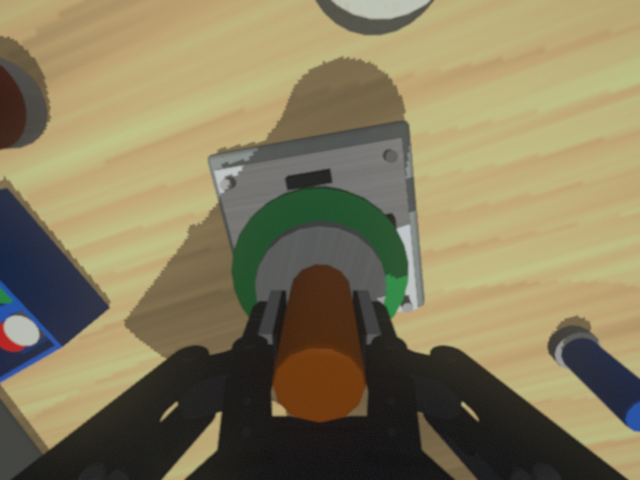

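Run:
```python
from h import *
p=r.snapshot('wrist');f=np.array([.945,-.326])
im=p['img'].astype(int);col=im[150:300,318:323].mean(1);
for i in range(25,85,2): print(150+i,col[i].round(),end=' ')
print(atz(p,(320,223),115.5)[:2]-35*f, atz(p,(320,187),100)[:2]-51*f, lid(p))
```

```text
175 [39. 40. 38.] 177 [38. 39. 37.] 179 [38. 39. 36.] 181 [37. 38. 36.] 183 [46. 46. 44.] 185 [80. 81. 78.] 187 [46. 64. 48.] 189 [37. 78. 46.] 191 [37. 84. 48.] 193 [36. 82. 48.] 195 [37. 83. 49.] 197 [36. 83. 48.] 199 [36. 82. 47.] 201 [36. 82. 48.] 203 [36. 83. 48.] 205 [35. 82. 46.] 207 [34. 82. 46.] 209 [34. 81. 46.] 211 [36. 82. 47.] 213 [34. 81. 46.] 215 [35. 82. 47.] 217 [34. 81. 47.] 219 [37. 80. 48.] 221 [56. 67. 58.] 223 [62. 64. 62.] 225 [66. 67. 66.] 227 [90. 91. 90.] 229 [91. 93. 91.] 231 [91. 92. 91.] 233 [91. 92. 91.] [639.31654897 158.02362539] [638.78440925 158.67131695] (array([638.33547693, 159.21832066]), array([639.5691133 , 158.776601  ,  49.69409274]), np.float64(0.9191627287963519))
```

{"op": "drive_tool", "data": {"series": [[[0,0.003,0,0],[0,0.003,0,0],[0,0.003,0,0],[0,0.003,0,0],[0,0,0,0]]]}}

```text
time_s: 10.05
ee_pos: [638.9, 158.8, 127.6]
ee_rot: [[-0.325, 0.025, 0.945], [-0.945, 0.022, -0.326], [-0.029, -0.999, 0.016]]
contact_force: [-4.4, 0.8, 5.2]
finger_gap: 0.357
```

{"op": "drive_tool", "data": {"series": [[[0,0.003,0,0],[0,0.003,0,0],[0,0.003,0,0],[0,0.003,0,0],[0,0,0,0]]]}}

```text
time_s: 10.68
ee_pos: [638.9, 158.8, 122.6]
ee_rot: [[-0.324, 0.029, 0.946], [-0.946, 0.022, -0.325], [-0.03, -0.999, 0.02]]
contact_force: [-6.5, 1.0, 8.3]
finger_gap: 0.353
```

{"op": "drive_tool", "data": {"series": [[[0,0.004,-0.0005,0],[0,0.004,-0.0005,0],[0,0.004,-0.0005,0],[0,0.004,0,0],[0,0,0,0]]]}}

```text
time_s: 11.3
ee_pos: [638.9, 158.8, 122.9]
ee_rot: [[-0.323, 0.04, 0.946], [-0.946, 0.021, -0.323], [-0.032, -0.999, 0.031]]
contact_force: [-7.0, 0.8, 7.5]
finger_gap: 0.361
```

Run:
```python
from h import *
p=snap('wrist','w11.png');snap('side','s11.png')
s=r.read_state();print(s['ee_pos'],s['ee_rot'][:,1],s['contact_force'],s['ft_torque'],s['finger_gap'],s['time_s'])
v=cv2.imread('pics/s11.png')[90:240,270:470];cv2.imwrite('pics/s11c.png',cv2.resize(v,(800,600),interpolation=cv2.INTER_CUBIC))
```

```text
[639.01975313 158.77328151 122.96283141] [ 0.03994253  0.02055164 -0.9989906 ] [-6.61598208  0.07562793  8.78408456] [-0.1743763   2.67700956 -0.09063118] 0.3581748545707811 11.4
```

View pics/s11c.png

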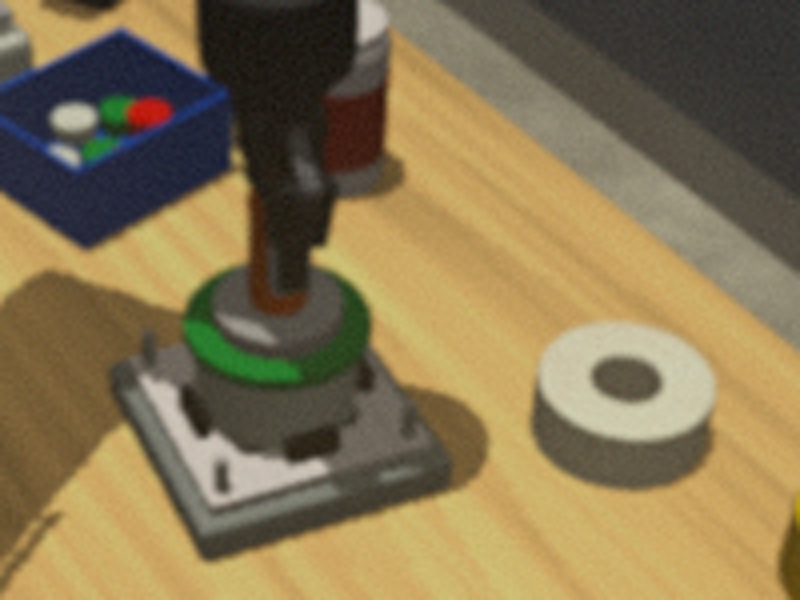

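View pics/w11.png

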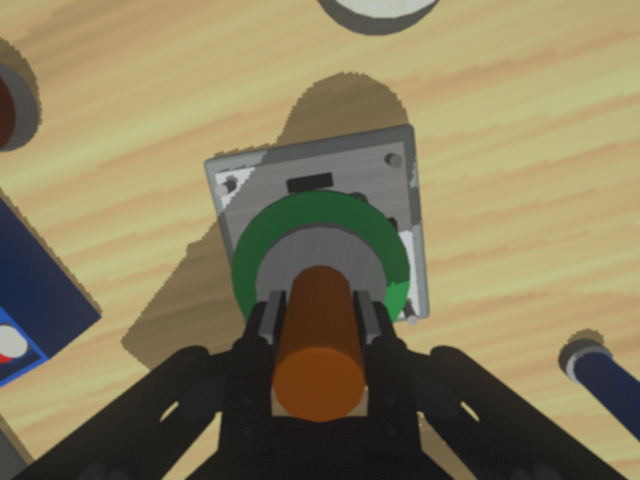

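{"op": "drive_tool", "data": {"series": [[[0,0.008,-0.003,0],[0,0.012,-0.003,0],[0,0.012,-0.003,0],[0,0.012,-0.003,0],[0,0.012,-0.003,0]]]}}

```text
time_s: 12.02
ee_pos: [642.0, 158.7, 120.0]
ee_rot: [[-0.316, 0.097, 0.944], [-0.948, 0.013, -0.319], [-0.043, -0.995, 0.088]]
contact_force: [-24.4, -2.4, 44.7]
finger_gap: 0.358
```

Run:
```python
from h import *
snap('side','s12.png')
s=r.read_state();print(s['ee_pos'],s['ee_rot'][:,1],s['contact_force'],s['ft_torque'],s['finger_gap'],s['time_s'])
v=cv2.imread('pics/s12.png')[90:240,270:470];cv2.imwrite('pics/s12c.png',cv2.resize(v,(800,600),interpolation=cv2.INTER_CUBIC))
```

```text
[641.87420765 158.72846388 120.06596057] [ 0.09717463  0.0127272  -0.99518597] [-21.73877891  -2.45061024  42.05456637] [-2.06449651  7.48671985 -0.46134241] 0.35744547838311985 12.075
```

View pics/s12c.png

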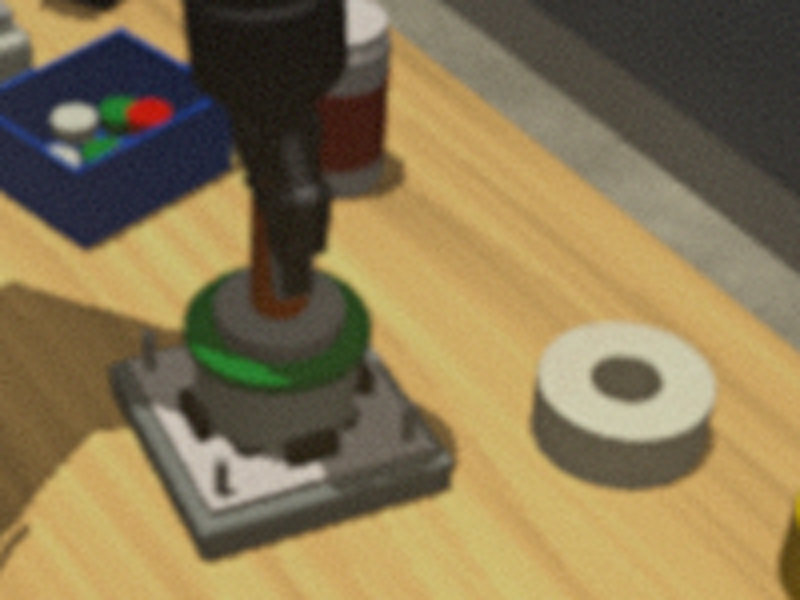

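{"op": "drive_tool", "data": {"series": [[[0,0,0,0],[0,-0.002,0,0],[0,-0.006,0,0],[0,-0.012,0,0],[0,-0.012,0,0]]]}}

```text
time_s: 12.7
ee_pos: [638.4, 158.0, 157.3]
ee_rot: [[-0.316, 0.1, 0.943], [-0.948, 0.014, -0.319], [-0.045, -0.995, 0.091]]
contact_force: [0.7, -0.1, -2.2]
finger_gap: 0.355
```

Run:
```python
from h import *
p=snap('wrist','w13.png');snap('side','s13.png')
s=r.read_state();print(s['ee_pos'],s['ee_rot'],s['contact_force'],s['ft_torque'],s['finger_gap'],s['time_s'])
v=cv2.imread('pics/s13.png')[90:240,270:470];cv2.imwrite('pics/s13c.png',cv2.resize(v,(800,600),interpolation=cv2.INTER_CUBIC))
```

```text
[639.16284666 158.25397637 159.08441299] [[-0.31563196  0.10320146  0.94325284]
 [-0.9477179   0.01493234 -0.31875981]
 [-0.04698144 -0.99454838  0.09309275]] [ 0.45823143  0.3525449  -2.32888484] [-0.04217707  0.33428827  0.05610968] 0.35543202895824577 12.8
```

View pics/s13c.png

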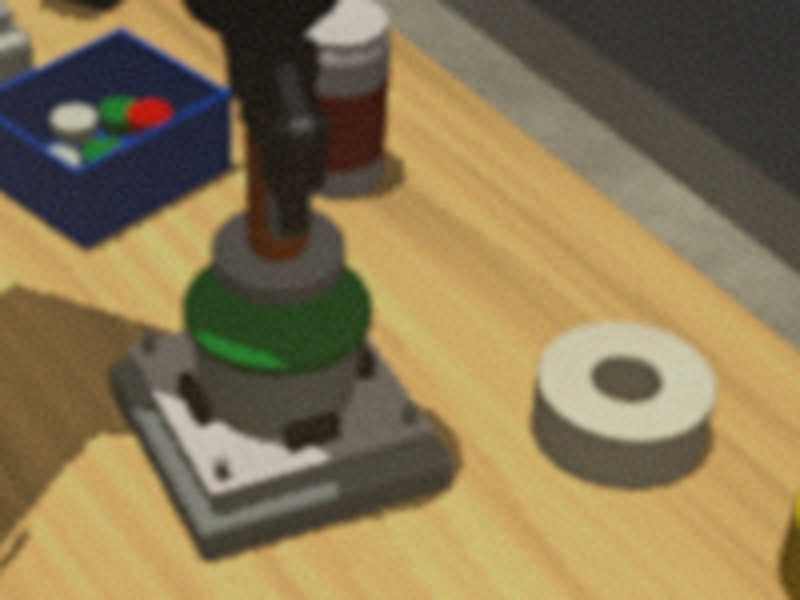

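View pics/w13.png

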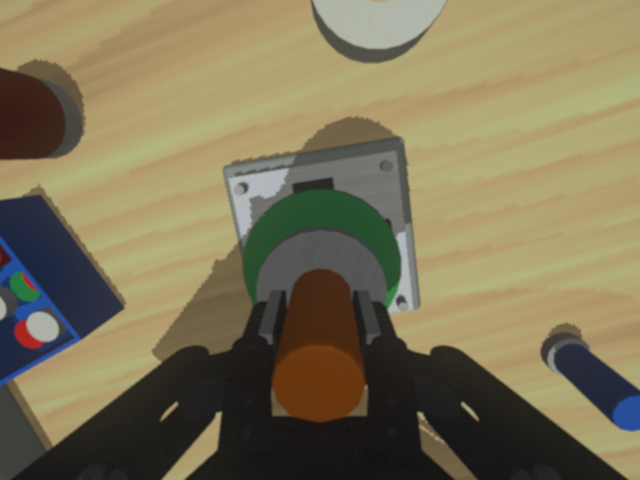

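{"op": "drive_tool", "data": {"series": [[[0,-0.025,0,0],[0,-0.025,0,0],[0.025,0,-0.004,0],[0.04,-0.002,-0.006,0],[0.04,-0.002,-0.006,0]]]}}

```text
time_s: 13.42
ee_pos: [584.0, 63.1, 203.5]
ee_rot: [[-0.313, 0.098, 0.945], [-0.949, 0.014, -0.316], [-0.044, -0.995, 0.088]]
contact_force: [0.1, -0.7, -2.2]
finger_gap: 0.362
```

{"op": "drive_tool", "data": {"series": [[[0.045,-0.002,-0.006,0],[0.045,-0.002,-0.006,0],[0.045,-0.002,-0.006,0],[0.03,0,-0.004,0],[0,0,0,0]]]}}

```text
time_s: 14.05
ee_pos: [506.9, -92.6, 198.6]
ee_rot: [[-0.315, 0.097, 0.944], [-0.948, 0.014, -0.318], [-0.044, -0.995, 0.087]]
contact_force: [1.7, 0.9, -3.0]
finger_gap: 0.361
```

Run:
```python
from h import *
p=r.snapshot('wrist');p=snap('wrist','w14.png');snap('side','s14.png')
s=r.read_state();print(s['ee_pos'],s['ee_rot'],s['contact_force'],s['finger_gap'],s['time_s'])
d=np.r_[455,-207,170]-s['ee_pos'];print(d,s['ee_rot'].T@d)
m=r.masks_of(p,'mat_top')
if m: print(m[0]['p'],m[0]['position'],lid(p,6,55,m[0]['region']))
```

```text
[507.82038166 -90.80584481 198.37730615] [[-0.31252472  0.09646452  0.94499889]
 [-0.94887587  0.0146969  -0.31530714]
 [-0.0443045  -0.99522791  0.08693971]] [-0.24847896 -0.16473649 -1.76964032] 0.36127583721968487 14.2
[ -52.82038166 -116.19415519  -28.37730615] [128.01874715  21.43890102 -15.74546995]
0.84 [453.8, 236.5] (array([ 457.53129074, -208.35348855]), array([ 457.50130318, -208.35289793,   54.77276513]), np.float64(0.4608760068009538))
```

View pics/w14.png

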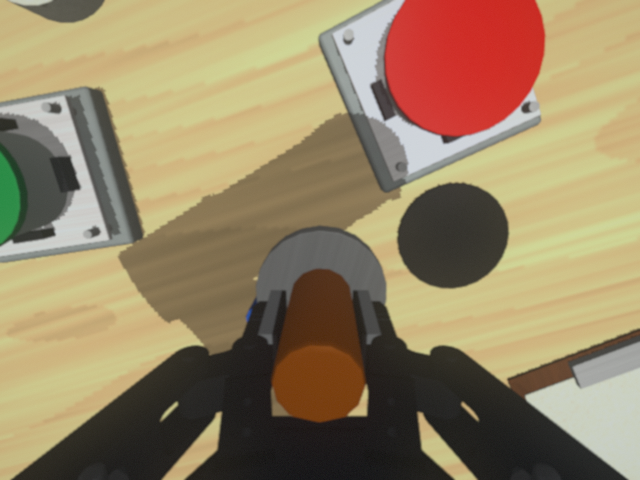

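View pics/s14.png

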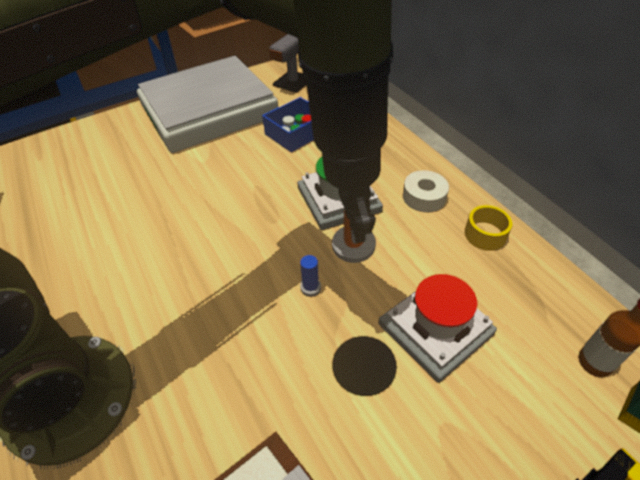

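{"op": "drive_tool", "data": {"series": [[[0.035,0,-0.003,0],[0.035,0,-0.003,0],[0.03,0,-0.003,0],[0.025,0,-0.003,0],[0,0,0,0]]]}}

```text
time_s: 14.88
ee_pos: [459.1, -204.3, 190.2]
ee_rot: [[-0.304, 0.094, 0.948], [-0.952, 0.016, -0.307], [-0.044, -0.995, 0.085]]
contact_force: [0.0, -0.7, -1.9]
finger_gap: 0.362
```

Run:
```python
from h import *
p=r.snapshot('wrist');p=snap('wrist','w15.png');snap('side','s15.png')
s=r.read_state();print(s['ee_pos'],s['ee_rot'],s['contact_force'],s['finger_gap'],s['time_s'])
f=s['ee_rot'][:2,2];f=f/np.hypot(*f)
for dz in(28,32,36):print('foot',(atz(p,(321,228),s['ee_pos'][2]-dz+12)[:2]-35*f)-s['ee_pos'][:2])
d=np.r_[459,-207.5,150]-s['ee_pos'];print(d,s['ee_rot'].T@d)
m=r.masks_of(p,'mat_top')
if m: print(m[0]['p'],m[0]['position'],lid(p,6,55,m[0]['region']))
v=cv2.imread('pics/s15.png')[220:420,240:500];cv2.imwrite('pics/s15c.png',cv2.resize(v,(780,600),interpolation=cv2.INTER_CUBIC))
```

```text
[ 459.60577    -203.12004107  190.26478875] [[-0.30256578  0.09419956  0.94846212]
 [-0.95210254  0.0162881  -0.3053448 ]
 [-0.04421199 -0.99542008  0.08475941]] [-0.24827207  0.88410963 -3.06341236] 0.3562484638959972 15.025
foot [-0.05267149 -1.22809344]
foot [-0.8385983  -0.81847616]
foot [-1.6245251  -0.40885888]
[ -0.60577     -4.37995893 -40.26478875] [ 6.13364184 39.95197487 -2.64997211]
0.92 [336.7, 210.7] (array([ 456.19379406, -208.46686604]), array([ 457.06161165, -208.89614936,   54.15322571]), np.float64(0.6671771291157128))
```

View pics/w15.png

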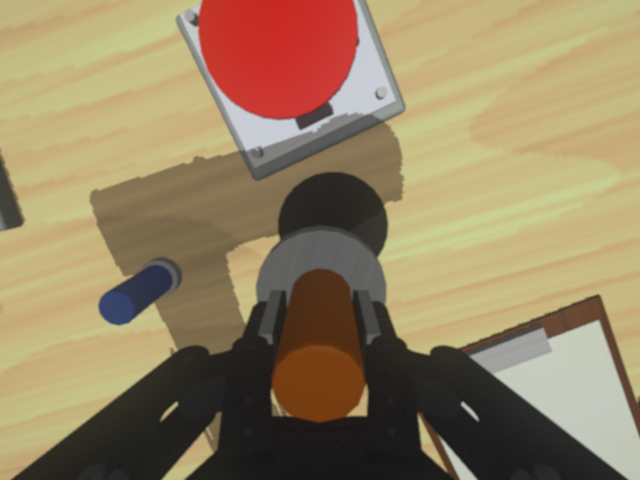

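View pics/s15c.png

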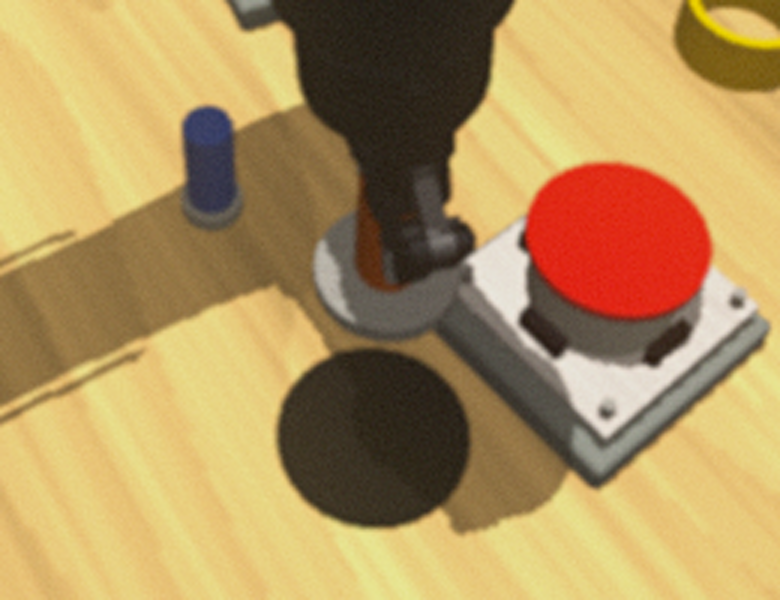

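{"op": "drive_tool", "data": {"series": [[[0.004,0.01,-0.001,0],[0.003,0.022,-0.002,0],[0.001,0.022,-0.002,0],[0.001,0.022,-0.002,0],[0,0,0,0]]]}}

```text
time_s: 15.7
ee_pos: [457.7, -206.0, 108.5]
ee_rot: [[-0.298, 0.092, 0.95], [-0.953, 0.018, -0.301], [-0.045, -0.996, 0.083]]
contact_force: [-0.5, -0.4, -2.1]
finger_gap: 0.357
```

```bash
cat > look.py <<'E'
from h import *
import sys
n=sys.argv[1]
p=r.snapshot('wrist');p=snap('wrist',f'w{n}.png');snap('side',f's{n}.png')
s=r.read_state();print(s['ee_pos'],s['ee_rot'],s['contact_force'],s['finger_gap'],s['time_s'])
f=s['ee_rot'][:2,2];f=f/np.hypot(*f)
print('foot',(atz(p,(321,228),s['ee_pos'][2]-32+12)[:2]-35*f))
d=np.r_[457.5,-207.7,38.5]-s['ee_pos'];print(d,s['ee_rot'].T@d)
m=r.masks_of(p,'mat_top')
if m: print(m[0]['p'],m[0]['position'],lid(p,6,55,m[0]['region']))
v=cv2.imread(f'pics/s{n}.png')[220:420,240:500];cv2.imwrite(f'pics/s{n}c.png',cv2.resize(v,(780,600),interpolation=cv2.INTER_CUBIC))
E
python3 look.py 16
```

```text
[ 459.46377114 -206.65094942  112.1552769 ] [[-0.29795762  0.09789693  0.94954592]
 [-0.95352498  0.01621125 -0.30087756]
 [-0.04484831 -0.99506451  0.0885169 ]] [-0.04400291  0.71107994 -2.92204327] 0.3533921830709578 15.85
foot [ 458.25520882 -206.66973753]
[ -1.96377114  -1.04905058 -73.6552769 ] [ 4.88873127 73.08249875 -8.0687919 ]
0.68 [338.0, 216.1] (array([ 456.7225682, -208.7194613]), array([ 457.25920822, -208.96414218,   54.45594413]), np.float64(0.46922983869467816))
```

View pics/w16.png

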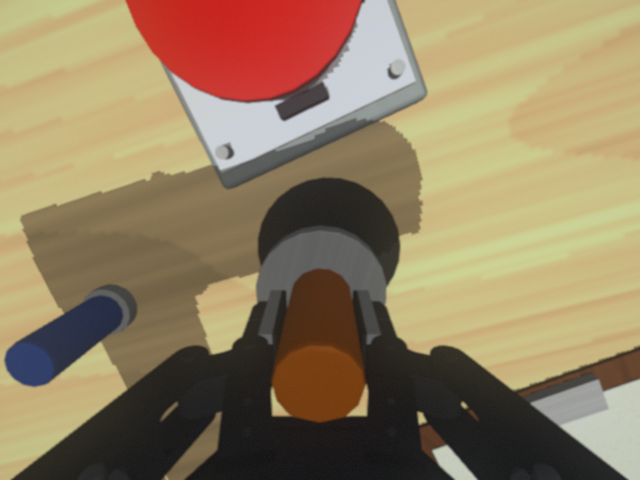

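View pics/s16c.png

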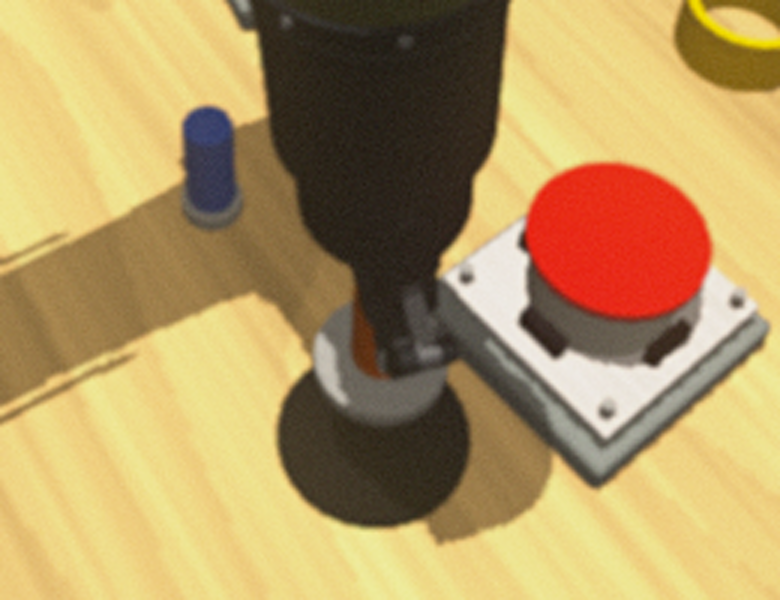

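{"op": "drive_tool", "data": {"series": [[[0.003,0.015,-0.003,0],[0.001,0.018,-0.002,0],[0.001,0.014,-0.001,0],[0.001,0.01,-0.001,0],[0,0,0,0]]]}}

```text
time_s: 16.52
ee_pos: [456.5, -209.5, 50.9]
ee_rot: [[-0.298, 0.099, 0.949], [-0.953, 0.017, -0.301], [-0.045, -0.995, 0.089]]
contact_force: [0.7, -0.6, -3.1]
finger_gap: 0.359
```

```bash
python3 look.py 17
```

```text
[ 457.56285509 -209.70145326   52.77142331] [[-0.29788409  0.10154146  0.94918618]
 [-0.95351075  0.0158816  -0.30094024]
 [-0.04563251 -0.99470453  0.09208999]] [-0.01025053 -0.06057862 -2.37295648] 0.3597202204772546 16.675
foot [ 456.57373299 -209.89311884]
[ -0.06285509   2.00145326 -14.27142331] [-1.2384428  14.22125335 -1.97623428]
0.94 [321.8, 225.0] (array([ 456.46071979, -208.57444081]), array([ 457.28574981, -208.8700787 ,   54.16180343]), np.float64(0.6233358564151519))
```

View pics/w17.png

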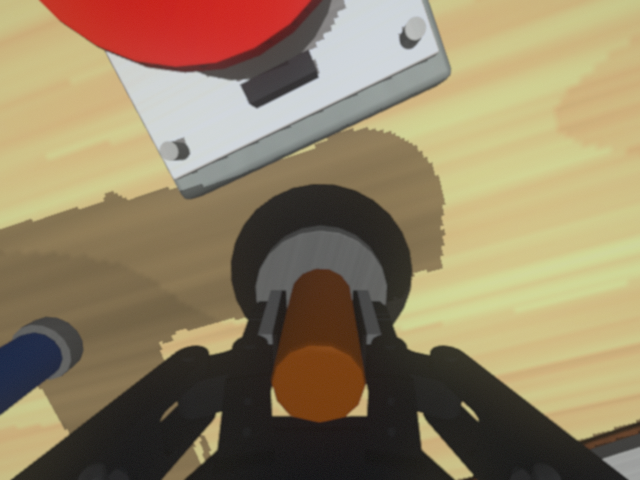

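View pics/s17c.png

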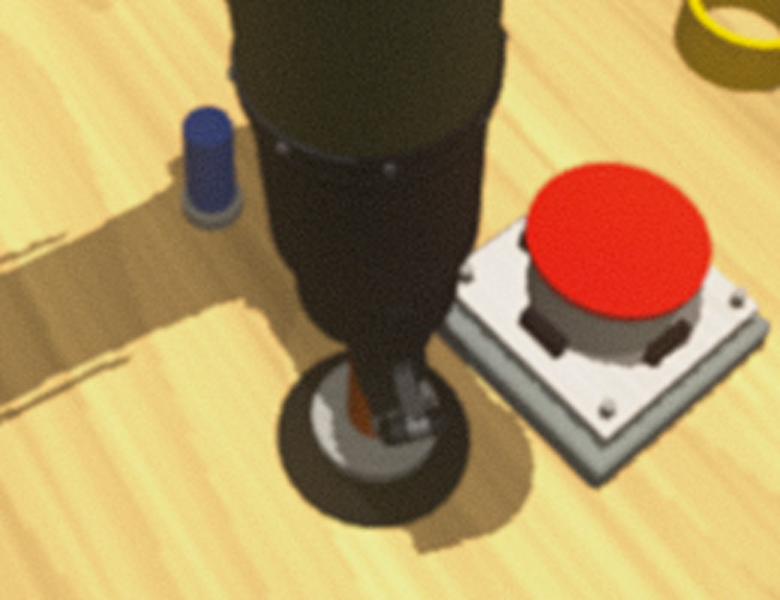

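{"op": "drive_tool", "data": {"series": [[[0,0.004,-0.0005,0],[0,0.004,-0.0005,0],[0,0.003,-0.0005,0],[0,0.003,0,0],[0,0,0,0]]]}}

```text
time_s: 17.35
ee_pos: [458.6, -209.1, 39.4]
ee_rot: [[-0.298, 0.104, 0.949], [-0.954, 0.015, -0.301], [-0.046, -0.994, 0.095]]
contact_force: [-0.5, 0.5, -0.5]
finger_gap: 0.357
```

```bash
python3 look.py 18
```

```text
[ 458.53006403 -209.02817214   39.38201838] [[-0.29755555  0.10436151  0.94898333]
 [-0.95358796  0.0155711  -0.30071173]
 [-0.04615944 -0.99441753  0.09488461]] [-1.2934797   0.60383059 -1.42037858] 0.35536047766849316 17.5
foot [ 458.07581494 -209.21057411]
[-1.03006403  1.32817214 -0.88201838] [-0.91931422  0.7902766  -1.4606005 ]
0.63 [326.4, 226.5] (array([ 456.69568711, -208.53904447]), array([ 457.36711601, -208.92498068,   54.24025478]), np.float64(0.5922563705690483))
```

View pics/w18.png

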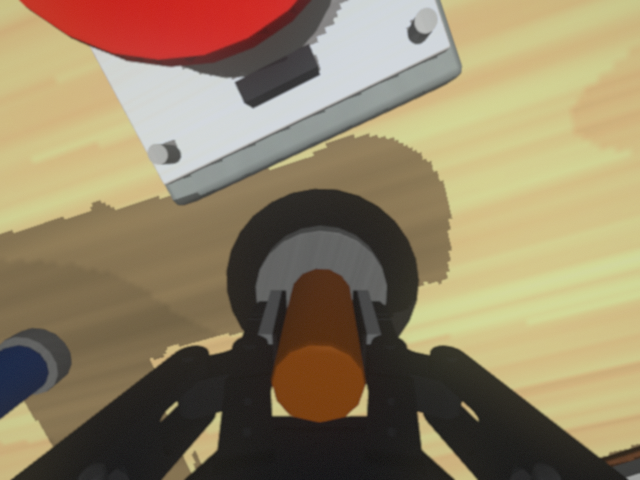

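View pics/s18c.png

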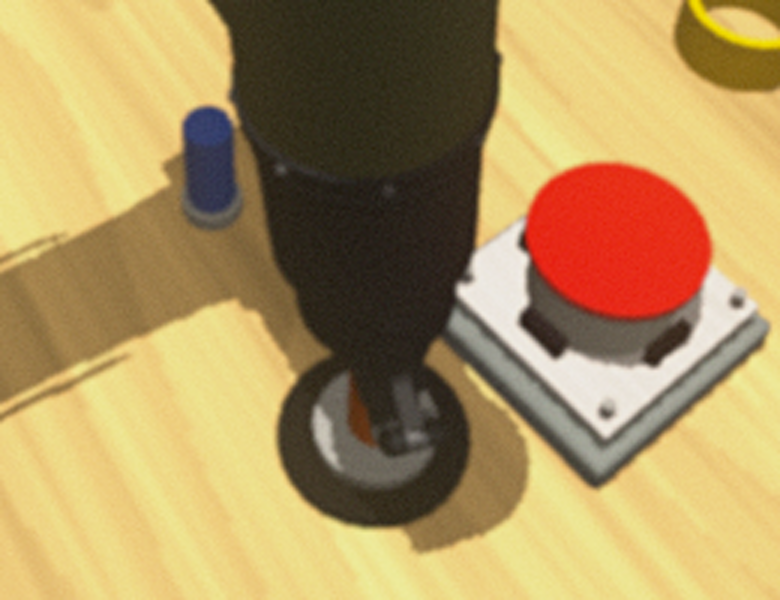

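{"op": "drive_tool", "data": {"series": [[[0,0.002,-0.0005,0],[0,0.002,-0.0005,0],[0,0,0,0],[0,0,0,0],[0,0,0,0]]]}}

```text
time_s: 18.18
ee_pos: [459.4, -209.4, 39.4]
ee_rot: [[-0.297, 0.108, 0.949], [-0.954, 0.013, -0.3], [-0.045, -0.994, 0.099]]
contact_force: [-1.0, 0.4, 0.2]
finger_gap: 0.357
```

{"op": "drive_tool", "data": {"series": [[[0,0,0,0],[0,0,0,0],[0,0,0,0],[0,0,0,0],[0,0,0,0]]], "claw": 1}}

```text
time_s: 18.8
ee_pos: [460.0, -209.7, 39.7]
ee_rot: [[-0.297, 0.109, 0.949], [-0.954, 0.013, -0.3], [-0.045, -0.994, 0.101]]
contact_force: [-0.2, -0.4, -0.4]
finger_gap: 1.0
```

```bash
python3 look.py 19
```

```text
[ 459.98585799 -209.65966984   39.66248427] [[-0.29678241  0.10940519  0.94865732]
 [-0.95389343  0.01264639 -0.29987897]
 [-0.04480541 -0.99391678  0.10060767]] [0.55268701 0.40419467 0.43856831] 1.0009431646390545 18.95
foot [ 459.58654837 -209.87052472]
[-2.48585799  1.95966984 -1.16248427] [-1.07947167  0.90822961 -3.06284597]
0.63 [346.1, 230.6] (array([ 456.89381001, -208.6453653 ]), array([ 457.08338838, -208.78454506,   54.43382588]), np.float64(0.5628748128158866))
```

View pics/w19.png

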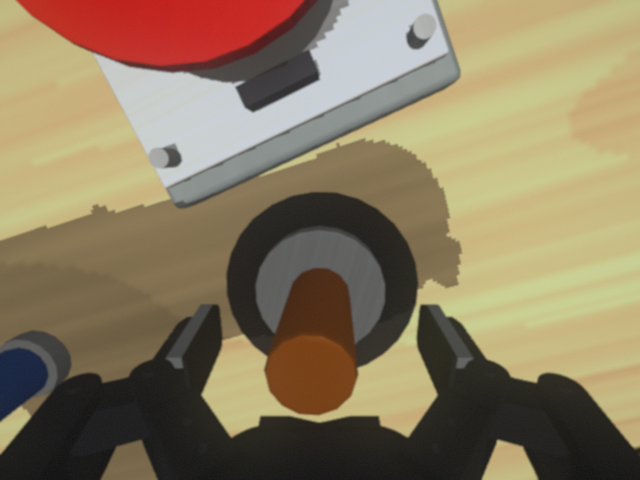

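{"op": "drive_tool", "data": {"series": [[[0,-0.01,0.001,0],[-0.001,-0.025,0.0025,0],[-0.001,-0.03,0.003,0],[-0.001,-0.03,0.003,0],[0,-0.03,0,0]]]}}

```text
time_s: 19.62
ee_pos: [455.0, -211.4, 169.1]
ee_rot: [[-0.297, 0.106, 0.949], [-0.954, 0.013, -0.3], [-0.044, -0.994, 0.098]]
contact_force: [0.8, -0.8, -0.4]
finger_gap: 1.004
```

{"op": "drive_tool", "data": {"series": [[[0,0,-0.03,0],[0,0,-0.03,0],[0,0,-0.02,0],[0,0,0,0],[0,0,0,0]]]}}

```text
time_s: 20.25
ee_pos: [379.1, -187.9, 168.7]
ee_rot: [[-0.297, 0.117, 0.948], [-0.954, 0.01, -0.3], [-0.045, -0.993, 0.109]]
contact_force: [-0.2, 0.2, -0.6]
finger_gap: 0.996
```

```bash
python3 look.py 20
python3 - <<'E'
from h import *
for n in('wrist','side'):
    p=r.snapshot(n);m=r.masks_of(p,'broad_press_mid')
    if m: a=fitpress(p,m[0]['region'],6);print(n,m[0]['p'],a);draw(p,a[1],f'd20{n}.png',6)
    m=r.masks_of(p,'mat_top');print(m and lid(p,6,55,m[0]['region']))
print(r.read_state()['contact_force'])
E
```

```text
[ 379.05043647 -187.89848874  168.01189579] [[-0.29706206  0.11537115  0.94786267]
 [-0.95382701  0.01026709 -0.30018098]
 [-0.04436402 -0.99326939  0.10699415]] [-0.75254555 -0.37862837  0.16279633] 0.9965990765717713 20.4
foot [ 378.76337758 -188.10861021]
[  78.44956353  -19.80151126 -129.51189579] [  1.32849532 137.48771431  66.44643356]
0.58 [316.3, 184.6] (array([ 456.44709581, -208.60471681]), array([ 456.51408014, -208.6115991 ,   54.59289192]), np.float64(0.42975828430511864))
wrist 0.84 (np.float64(0.9733893557422969), array([ 458.62207616, -208.75100595]))
(array([ 456.50997029, -208.60205059]), array([ 456.63919244, -208.61325998,   54.36429723]), np.float64(0.6242666344559156))
side 0.9 (np.float64(0.9353293413173652), array([ 458.46382442, -207.83599484]))
(array([ 454.33817216, -209.90818196]), array([ 454.60513328, -209.59813828,   56.04073505]), np.float64(1.010853266225112))
[ 0.20774365 -0.23176908 -0.20592878]
```

View pics/w20.png

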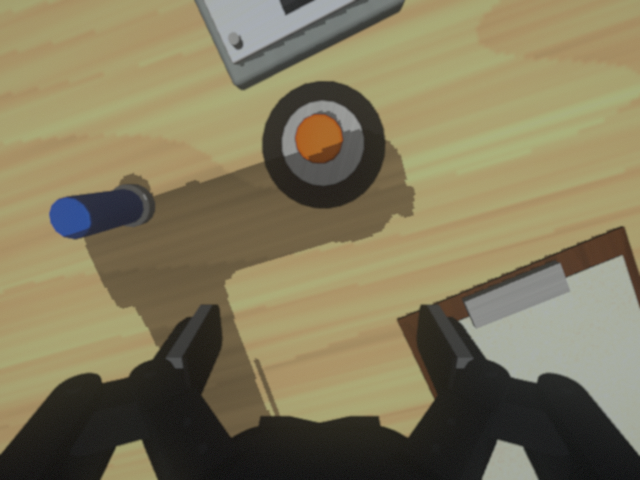

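View pics/s20.png

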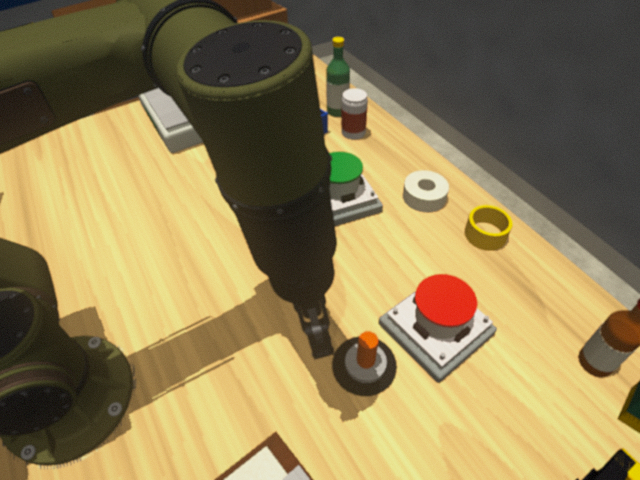

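View pics/d20wrist.png

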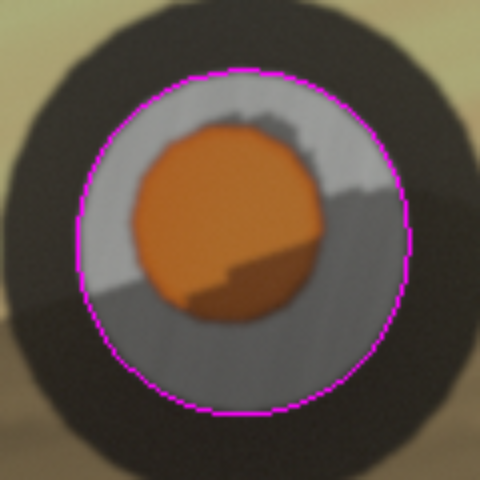

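```bash
python3 -c "
from workcell import r
s=r.read_state();print(s['time_s'],s['contact_force']);print(r.close_job())"
```

```text
20.75 [ 0.20774365 -0.23176908 -0.20592878]
the job is handed in; nothing more can be done
None
```

I pressed the green lid down with the orange press until the plate stopped, then left the press standing upright on the black mat. I handed the job in at 20.75 s.

- **Press stroke:** I gripped the orange press and centred its foot on the green lid to about 1 mm. I pushed down about 12 mm from first contact, until the push reached about 45 N at the wrist. That is well above the 12.5 N stop, and the tool no longer sank. I judged the bottoming from tool height and force, as I had no direct reading of the plate. The plate was back up in the side view after lift-off.
- **Final placing:** The last wrist picture shows the press upright and wholly on the mat, about 2 mm off centre. The side camera puts it about 4–5 mm off, but that camera's own readings of the mat have varied by 2–3 mm. The gripper is open and clear, and the wrist force is about zero.
- **What did not go cleanly:**
  - The gripper leaned to about 0.1 rad during the hard push, with about 24 N of sideways force. The press turned in the pads, and its foot looked flat on the lid in the side view.
  - The cameras disagreed by up to about 5 mm, so I relied on the wrist camera.

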